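# Line up piping nozzles by size on the storage board

### The arm

A 7-joint arm with a two-finger parallel gripper is mounted at the origin on the work surface. World frame = base frame: x ahead of the robot, y to its left, z up, the work surface at z = 0. Lengths are in mm, angles in degrees, forces in N, time in s.
With the tool pointing down it reaches from about 400 to 900 mm from the base axis. Payload 5.6 kg.
Tool frame: the origin (TCP) lies between the finger pads; the fingertips stand 8 mm ahead of it and the grasp point (between the pads) lies 11 mm behind it; z points along the fingers, x is the direction in which the jaws open and shut, and the axes are right-handed (so a half turn about z gives the same grasp; the last joint's range is limited). The gripper opens to 92 mm and grips with 3 to 60 N. Pads are 20 mm wide; open, the fingers measure 128 mm over their backs; the gripper's body (75 mm by 189 mm) begins 69 mm behind the grasp point.
Start: joints at [67.437, 26.786, -0.665, 91.828, 0.344, 61.387, -3.226], TCP at [223.331, -610.436, 222.592] pointing down, gripper open.
Joint ranges: [-144.91, 144.91], [-17.63, 115.5], [-89.93, 88.59], [15.96, 139.68], [-74.01, 254.01], [8.47, 105.57], [-167.45, 167.45]. Speed limits (degrees/s): [147.25, 147.25, 180, 180, 180, 180, 180].

### API

Orientations are given as a 3x3 rotation matrix whose columns are the frame's x, y, z axes.
In Python, from station import bot gives the robot as it stands.
- The arm moves only by the tool servo_tool, never from a script. Its argument "commands" is a list that holds one entry, the list of rows, each a list of 5 numbers: the opening, from 0 (shut) to 1 (fully open), then the shift along the tool's x, y, z in cm, then the turn about the tool's z in degrees. In form: [[[hand, x, y, z, roll], ...]]. A call has 1 to 8 rows; each row shifts and turns the commanded pose from where the row before left it, along the tool's axes as they then stand; what a row does not reach is not made up. A row lasts 1/12 s, in which the tool goes at most 41.7 mm and 7.16 degrees, less where a joint would pass 70% of its speed; a pose out of reach is approached as far as the arm can. A call with a gripper value outside its range is refused whole. The fingers move at their own pace and stop on an object; "newtons" is the grip in N (left out, the last holds). Time passes only in rows, so rows that do not move let the fingers close. It gives the time, the measured TCP pose, the force and the opening at its end, in the units of the state.
- bot.read_state(): the state, without advancing time (a new reading comes with each control period).
- bot.capture(name): name is "scene" or "top" or "wrist"; returns (picture, depth): 400x640x3 uint8, red, green, blue; 400x640 float32, mm along the optical axis (not along the pixel's ray), 0 where there is no reading.
- bot.calibration(name): a dict with "K" (3x3 intrinsics, pixels), "dist_coeffs" ([k1, k2, p1, p2, k3] as OpenCV has them; the pictures are not rectified), "R" (3x3) and "t" (3): a world point X has camera coordinates R X + t. Camera axes: x right, y down, z forward; pixel columns grow to the right and rows downward; lengths in mm; the calibration is good to about 2 mm. A picture is of the moment at which its call begins: read the wrist's pose just before it. calibration takes no time and is no camera call; for the wrist camera it gives the pose at the moment of the call.
- bot.hand_in(): hands the job in, once; it reports no verdict.
The state is a dict: "time_s": time; "q": joint angles; "joint_velocities": joint speeds; "effort": joint torques, N m; "position": TCP position; "tcp_rot": TCP orientation; "ft_force": force on the tool from outside, world axes, zero at the start; "moment": the same for the moment, N m; "finger_gap": opening from 0.0 (shut) to 1.0 (fully open).
Only numpy, scipy, OpenCV 4.12 (cv2) and the standard library are available. Lean on these libraries where they do the work, as an engineer would, in place of code of your own. Each camera call takes 0.05 s, during which the arm holds its last target.

### The job

Put the four steel piping nozzles away on the pale yellow board in order of size, each standing upright in the middle of its own round rest: the smallest on the rest next to the round white coupler ring, then one size up on each following rest, with the largest at the far end beside the square cup. Leave the white ramekin where it is.

Things in the scene. Friction and masses are not known exactly. Their poses are not given: they have to be found in the camera images.
- nozzle_small: The smallest of four loose polished-steel piping nozzles, standing mouth up on a paper-thin white baking mat on the worktop (underside at z = 0). Round: base diameter 24 mm, height 32 mm; the wall is straight for the lowest 20 mm (grip here), then tapers to the mouth. Solid, weighs under 0.1 kg. Origin: centre of the underside; z up along its axis.
- nozzle_medium: The second smallest of four loose polished-steel piping nozzles, standing mouth up on a paper-thin white baking mat on the worktop (underside at z = 0). Round: base diameter 33 mm, height 43 mm; the wall is straight for the lowest 24 mm (grip here), then tapers to the mouth. Solid, weighs under 0.1 kg. Origin: centre of the underside; z up along its axis.
- nozzle_large: The second largest of four loose polished-steel piping nozzles, standing mouth up on a paper-thin white baking mat on the worktop (underside at z = 0). Round: base diameter 43 mm, height 54 mm; the wall is straight for the lowest 28 mm (grip here), then tapers to the mouth. Solid, weighs under 0.1 kg. Origin: centre of the underside; z up along its axis.
- nozzle_giant: The largest of four loose polished-steel piping nozzles, standing mouth up on a paper-thin white baking mat on the worktop (underside at z = 0). Round: base diameter 54 mm, height 66 mm; the wall is straight for the lowest 31 mm (grip here), then tapers to the mouth. Solid, weighs under 0.1 kg. Origin: centre of the underside; z up along its axis.
- rest_a: One of four identical flat round rests in a straight row, 74 mm apart, on the pale yellow storage board; which letter is where in the row changes from start to start. Fixed dark-edged disc with a white face, 58 mm across, 3 mm thick, no rim. Origin: centre of its underside, 12 mm above the worktop; its top is 15 mm above the worktop. The board is a fixed bar 430 x 85 x 12 mm on the worktop, with the rests along its middle.
- rest_b: One of four identical flat round rests in a straight row, 74 mm apart, on the pale yellow storage board; which letter is where in the row changes from start to start. Fixed dark-edged disc with a white face, 58 mm across, 3 mm thick, no rim. Origin: centre of its underside, 12 mm above the worktop; its top is 15 mm above the worktop. The board is a fixed bar 430 x 85 x 12 mm on the worktop, with the rests along its middle.
- rest_c: One of four identical flat round rests in a straight row, 74 mm apart, on the pale yellow storage board; which letter is where in the row changes from start to start. Fixed dark-edged disc with a white face, 58 mm across, 3 mm thick, no rim. Origin: centre of its underside, 12 mm above the worktop; its top is 15 mm above the worktop. The board is a fixed bar 430 x 85 x 12 mm on the worktop, with the rests along its middle.
- rest_d: One of four identical flat round rests in a straight row, 74 mm apart, on the pale yellow storage board; which letter is where in the row changes from start to start. Fixed dark-edged disc with a white face, 58 mm across, 3 mm thick, no rim. Origin: centre of its underside, 12 mm above the worktop; its top is 15 mm above the worktop. The board is a fixed bar 430 x 85 x 12 mm on the worktop, with the rests along its middle.
- coupler: White plastic coupler ring, fixed on the board at one end of the row (either end, it changes from start to start), 69 mm beyond the nearest rest and in line with the row. Round, 42 mm wide flange, 26 mm high, with a round hole in its top. Origin: centre of its underside, 12 mm above the worktop. At the other end of the row there is a small white square cup, 44 mm wide and 22 mm high, fixed likewise.
- ramekin: Loose white ceramic bowl, 80 mm across the rim, 45 mm high, standing off to the left of the work; not needed. Origin: centre of its underside.
Not all that is in view belongs to the job. Leave any blue look-alike of the nozzle_giant alone.

How it is judged (in metres and radians):
At the end, for the whole second after the job is handed in: Each nozzle stands upright (within about 6 degrees) and at rest on a rest, its centre within 12 mm of the rest's centre, in rising size from the coupler ring: smallest on the nearest rest, largest on the farthest ((horizontal distance between nozzle_small and rest_a below 0.012 m or horizontal distance between nozzle_small and rest_b below 0.012 m or horizontal distance between nozzle_small and rest_c below 0.012 m or horizontal distance between nozzle_small and rest_d below 0.012 m) and horizontal distance between nozzle_small and coupler between 0.03 and 0.106 m and angle between each of nozzle_small, nozzle_medium, nozzle_large, nozzle_giant's own z axis and vertical below 0.1 rad and height (world z) of nozzle_small between 0.01 and 0.02 m and linear speed of each of nozzle_small, nozzle_medium, nozzle_large, nozzle_giant below 0.02 m/s and angular speed of each of nozzle_small, nozzle_medium, nozzle_large, nozzle_giant below 0.2 rad/s and (horizontal distance between nozzle_medium and rest_a below 0.012 m or horizontal distance between nozzle_medium and rest_b below 0.012 m or horizontal distance between nozzle_medium and rest_c below 0.012 m or horizontal distance between nozzle_medium and rest_d below 0.012 m) and horizontal distance between nozzle_medium and coupler between 0.106 and 0.18 m and height (world z) of nozzle_medium between 0.01 and 0.02 m and (horizontal distance between nozzle_large and rest_a below 0.012 m or horizontal distance between nozzle_large and rest_b below 0.012 m or horizontal distance between nozzle_large and rest_c below 0.012 m or horizontal distance between nozzle_large and rest_d below 0.012 m) and horizontal distance between nozzle_large and coupler between 0.18 and 0.254 m and height (world z) of nozzle_large between 0.01 and 0.02 m and (horizontal distance between nozzle_giant and rest_a below 0.012 m or horizontal distance between nozzle_giant and rest_b below 0.012 m or horizontal distance between nozzle_giant and rest_c below 0.012 m or horizontal distance between nozzle_giant and rest_d below 0.012 m) and horizontal distance between nozzle_giant and coupler between 0.254 and 0.33 m and height (world z) of nozzle_giant between 0.01 and 0.02 m); the robot touches nothing.
It fails at once if the ramekin is pushed more than 30 mm from its place (distance of ramekin from where it was at the start of the episode above 0.03 m).
It also fails if it takes over 106 s, if anything falls off the work surface, if the arm or the gripper's body presses on something with over 40 N, if the wrist force passes 120 N, or if a joint passes its speed limit or range.

## Working session

There is one attempt and no reset: what is moved stays moved. The work goes in short steps, Python scripts to look and compute and a tool call to move; the robot and the scene stay as the last step left them, time stands still between calls to the robot, and variables do not carry over. Pictures are saved under pics/ and viewed, and the job is handed in when it is done.

Besides the shell and the picture viewer there is one more tool, called after "Request:" in YAML: its name, and indented under it one key for each argument. servo_tool: Moves the arm, as the interface text tells. Its arguments: {"type":"object","properties":{"commands":{"type":"array","items":{"type":"array","items":{"type":"array","items":{"type":"number"}}}},"newtons":{"type":"number"}},"required":["commands"]}

```bash
ls; mkdir -p pics; cat > h.py <<'E'
import numpy as np,cv2
from station import bot
def save(n,im): cv2.imwrite('pics/'+n+'.png',im[:,:,::-1])
E
python3 - <<'E'
from h import *
s=bot.read_state(); print(s)
for n in ['scene','top','wrist']:
    c=bot.calibration(n); 
    if n!='wrist': print(n,c)
    im,d=bot.capture(n); save(n+'0',im); np.savez(n+'0.npz',im=im,d=d,**{k:np.array(v) for k,v in c.items()})
E
```

```text
pics
{'time_s': 0.0, 'q': array([67.43397772, 26.83614483, -0.66535557, 91.8817779 ,  0.34252754,
       61.3872848 , -3.22608412]), 'joint_velocities': array([ 0.02651769, -0.00930132, -0.03539563, -0.03181013,  0.04364871,
       -0.06084138, -0.02427867]), 'effort': array([-9.44480053e-04, -5.20576715e+01, -1.22692893e-02, -2.43743044e+01,
       -5.65705611e-02,  1.72270444e-02,  1.47957985e-04]), 'position': array([ 223.14749352, -609.87222311,  221.63251681]), 'tcp_rot': array([[ 3.43629812e-01, -9.39104916e-01, -7.13888069e-04],
       [-9.39103465e-01, -3.43630538e-01,  1.65404565e-03],
       [-1.79863614e-03,  1.02035363e-04, -9.99998377e-01]]), 'ft_force': array([-0.26660523, -1.26561422,  0.49142829]), 'moment': array([-0.01020554, -0.00506632, -0.04189907]), 'finger_gap': 1.0006062945805232}
scene {'K': array([[411.6977046 ,   0.        , 327.03987804],
       [  0.        , 411.6977046 , 202.55774466],
       [  0.        ,   0.        ,   1.        ]]), 'dist_coeffs': array([-0.02738974,  0.        ,  0.        ,  0.        ,  0.        ]), 'R': array([[ 0.70292125,  0.71116556, -0.01205292],
       [ 0.59986066, -0.60184194, -0.52721293],
       [-0.38218963,  0.3633591 , -0.84964772]]), 't': array([-441.78106379, -266.12050562, 1114.5158083 ])}
top {'K': array([[433.05819627,   0.        , 311.37905574],
       [  0.        , 433.05819627, 202.47564026],
       [  0.        ,   0.        ,   1.        ]]), 'dist_coeffs': array([-0.11415952,  0.        ,  0.        ,  0.        ,  0.        ]), 'R': array([[ 0.00696022, -0.99976475, -0.0205428 ],
       [-0.99228343, -0.00436201, -0.12391356],
       [ 0.1237948 ,  0.02124675, -0.99208035]]), 't': array([101.07485081, 568.13486412, 929.44567736])}
```

View pics/scene0.png

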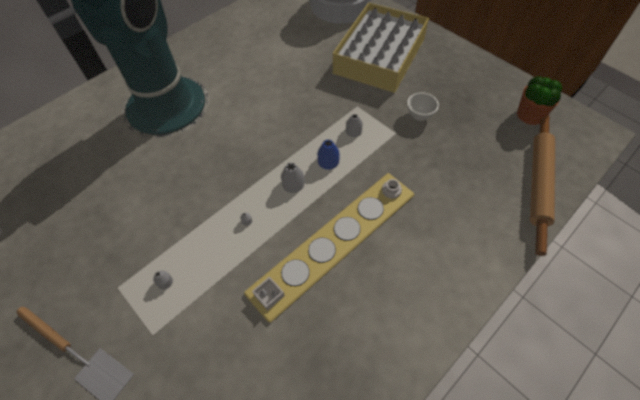

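View pics/top0.png

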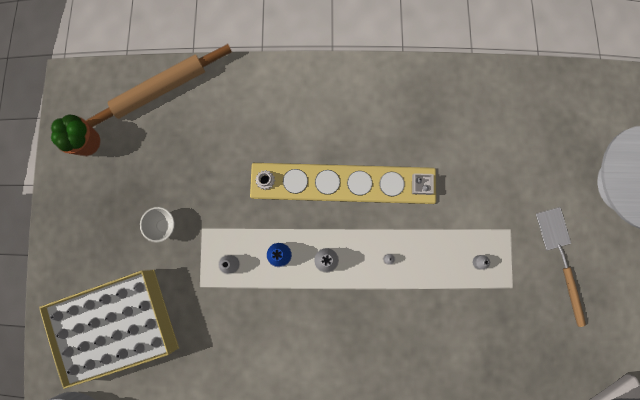

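View pics/wrist0.png

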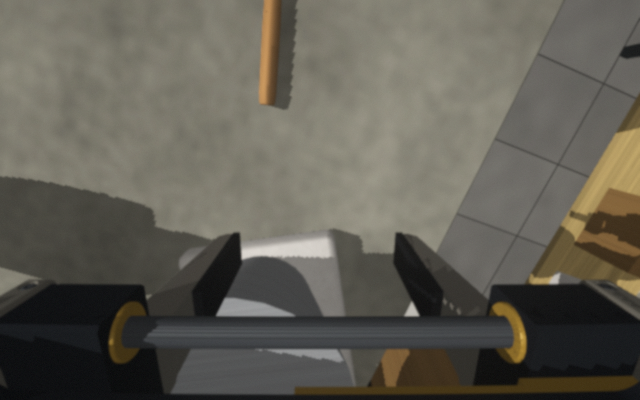

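Top view: the coupler ring is at the left end of the board (264,179) and the square cup at the right (423,184). The nozzles are at (228,264), (326,260), (390,259) and (482,262), with the blue look-alike at (278,254). I'll crop in and measure next.

```bash
cat >> h.py <<'E'
def ray(c,uv,z):
    p=cv2.undistortPoints(np.array([[uv]],float),c['K'],c['dist_coeffs'])[0,0]
    R=c['R'];C=-R.T@c['t']; d=R.T@np.array([p[0],p[1],1]); return (C+d*(z-C[2])/d[2])
def cloud(c,d):
    v,u=np.mgrid[0:400,0:640]; 
    p=cv2.undistortPoints(np.stack([u.ravel(),v.ravel()],1).astype(float)[:,None],c['K'],c['dist_coeffs'])[:,0]
    X=np.c_[p,np.ones(len(p))]*d.reshape(-1,1); return ((X-c['t'])@c['R']).reshape(400,640,3)
E
python3 - <<'E'
from h import *
c=np.load('top0.npz'); im=c['im']
save('crop0',cv2.resize(im[150:310,190:530],None,fx=2.35,fy=2.35,interpolation=cv2.INTER_CUBIC))
P=cloud(c,c['d']); 
print('mat z',np.median(P[240:280,420:460,2]),'rest z',[P[v,u,2].round(1) for u,v in [(295,181),(327,182),(360,183),(392,184)]])
# rests: white blobs
g=im.min(2); m=((g>170)).astype(np.uint8); m[205:]=0;m[:160]=0;m[:,:245]=0;m[:,445:]=0
n,l,st,ce=cv2.connectedComponentsWithStats(m)
for i in range(1,n):
    if st[i,4]>60: print('white',ce[i].round(1),st[i,4],ray(c,ce[i],15).round(1))
# nozzles: height > 6 above mat
Z=P[...,2]; m=((Z>7)&(c['d']>0)).astype(np.uint8); m[:225]=0;m[292:]=0;m[:,:200]=0;m[:,515:]=0
n,l,st,ce=cv2.connectedComponentsWithStats(m)
for i in range(1,n):
    if st[i,4]<15: continue
    q=P[l==i]; zt=np.percentile(q[:,2],98); top=q[q[:,2]>zt-8]
    (cx,cy),r=cv2.minEnclosingCircle(q[:,:2].astype(np.float32))
    print('noz',ce[i].round(1),st[i],'zmax',zt.round(1),'top c',top.mean(0).round(1),'circ',round(cx,1),round(cy,1),round(r,1), im[l==i].mean(0).round())
E
```

```text
mat z 0.924879153588493 rest z [np.float64(12.5), np.float64(17.5), np.float64(12.2), np.float64(17.4)]
white [294.9 180.7] 416 [620.5 143.   15. ]
white [327.1 181.6] 414 [618.6  69.   15. ]
white [359.3 182.6] 414 [616.7  -4.8  15. ]
white [391.5 183.5] 400 [614.9 -78.8  15. ]
noz [278.6 254.5] [267 243  25  24 475] zmax 69.1 top c [451.4 176.5  66.1] circ 451.6 176.9 26.9 [25. 47. 95.]
noz [326.2 259.9] [314 248  25  25 470] zmax 69.4 top c [440.6  71.1  66.2] circ 440.3 71.0 26.8 [101.  99. 100.]
noz [228.6 263.8] [219 255  20  19 293] zmax 56.8 top c [429.2 289.3  53.4] circ 429.3 289.7 21.2 [89. 87. 88.]
noz [388.8 259.2] [384 254  11  11  94] zmax 33.8 top c [443.  -69.1  29.8] circ 442.8 -69.5 11.8 [124. 121. 122.]
noz [481.3 262. ] [474 255  16  15 195] zmax 45.3 top c [ 435.3 -279.4   41.6] circ 435.1 -281.0 17.3 [119. 116. 117.]
```

View pics/crop0.png

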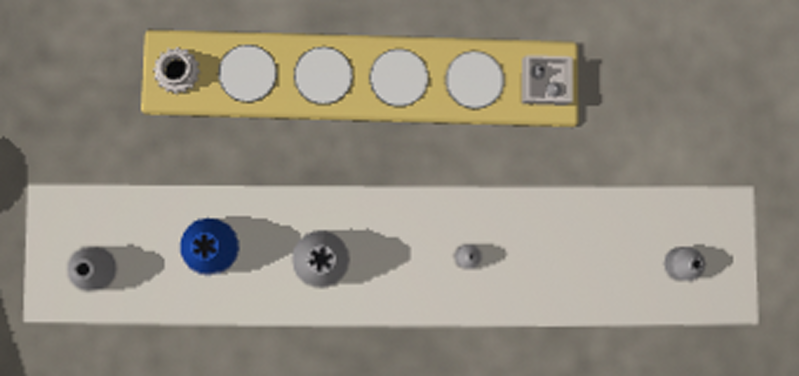

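The crop agrees with the sizes. By diameter and height, small is at px (389,259), medium (481,262), giant (326,260, steel) and large (229,264). The blue one at (278,254) is left alone. The rests are 74 mm apart, as they should be. The coupler is on the +y side, so from it small goes to y=143, medium 69, large -5 and giant -79. First I'll turn the jaws perpendicular to the row.

Request:
servo_tool:
  commands:
    - [[1,0,0,0,-7],[1,0,0,0,-7],[1,0,0,0,-7],[1,0,0,0,-7],[1,0,0,0,-7],[1,0,0,0,-7],[1,0,0,0,-7],[1,0,0,0,-7]]
  newtons: 15

```text
time_s: 0.82
position: [223.2, -610.2, 222.2]
tcp_rot: [[0.972, -0.234, -0.0], [-0.234, -0.972, 0.001], [-0.0, -0.001, -1.0]]
ft_force: [-0.2, 0.0, 0.2]
finger_gap: 0.999
```

Request:
servo_tool:
  commands:
    - [[1,0,0,0,-6.3],[1,0,0,0,-6.2],[1,0,0,0,0],[1,0,0,0,0]]

```text
time_s: 1.15
position: [223.1, -610.3, 222.2]
tcp_rot: [[1.0, -0.028, -0.0], [-0.028, -1.0, 0.001], [-0.0, -0.001, -1.0]]
ft_force: [-0.3, -0.5, -0.3]
finger_gap: 0.999
```

Request:
servo_tool:
  commands:
    - [[1,2.0,-3.3,0,0],[1,2.0,-3.3,0,0],[1,2.0,-3.3,0,0],[1,2.0,-3.3,0,0],[1,2.0,-3.3,0,0],[1,2.0,-3.3,0,0],[1,2.0,-3.3,0,0],[1,2.0,-3.3,0,0]]

```text
time_s: 1.82
position: [390.4, -348.8, 222.8]
tcp_rot: [[1.0, -0.028, 0.0], [-0.028, -1.0, -0.001], [0.0, 0.001, -1.0]]
ft_force: [1.0, -0.2, 0.3]
finger_gap: 1.0
```

Request:
servo_tool:
  commands:
    - [[1,2.0,-3.3,0,0],[1,2.29,-3.87,0,0],[1,0,0,2.5,0],[1,0,0,2.5,0],[1,0,0,2.5,0],[1,0,0,2.5,0],[1,0,0,0,0],[1,0,0,0,0]]

```text
time_s: 2.48
position: [432.1, -282.1, 122.0]
tcp_rot: [[1.0, -0.026, -0.002], [-0.026, -1.0, 0.002], [-0.002, -0.001, -1.0]]
ft_force: [0.1, 0.3, 0.7]
finger_gap: 0.999
```

Request:
servo_tool:
  commands:
    - [[1,0.3,-0.15,2.5,0],[1,0,0,2.5,0],[1,0,0,2.5,0],[1,0,0,1.8,0],[1,0,0,1.1,0],[1,0,0,0.6,0],[1,0,0,0,0],[1,0,0,0,0]]

```text
time_s: 3.15
position: [436.6, -281.7, 13.7]
tcp_rot: [[1.0, -0.025, 0.001], [-0.025, -1.0, -0.001], [0.001, 0.001, -1.0]]
ft_force: [-0.2, -0.2, -0.3]
finger_gap: 0.998
```

```bash
python3 - <<'E'
from h import *
im,d=bot.capture('scene'); save('s1',im); save('s1c',cv2.resize(im[220:340,90:290],None,fx=4,fy=4))
im,d=bot.capture('wrist'); save('w1',im)
E
```

```text
(no output)
```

View pics/w1.png

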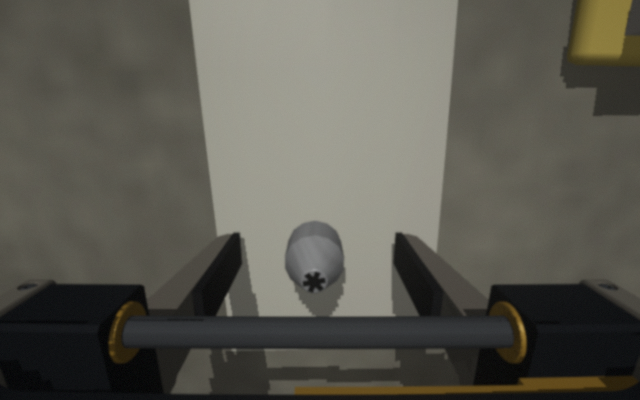

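View pics/s1c.png

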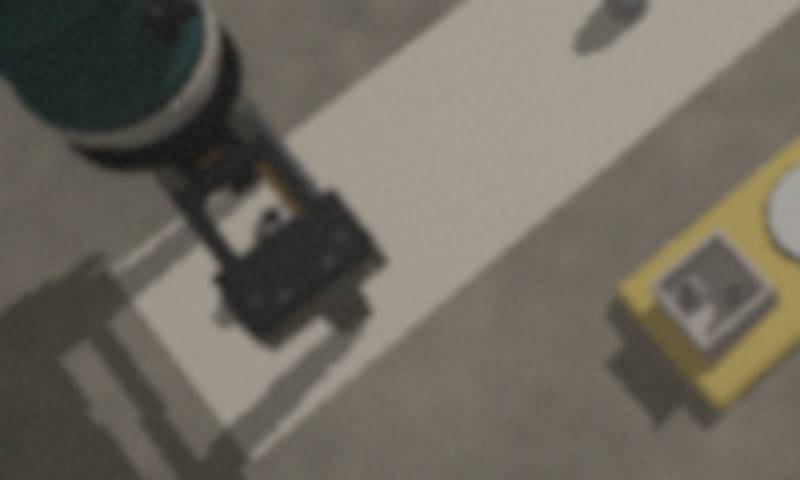

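The wrist view shows the nozzle at (314,265), centred between the open fingers, whose pads are at 240 and 395. Closing now.

Request:
servo_tool:
  commands:
    - [[0.2,0,-0.1,0.2,0],[0.2,0,0,0,0],[0.2,0,0,0,0],[0.2,0,0,0,0],[0.2,0,0,0,0],[0.2,0,0,0,0],[0.2,0,0,0,0],[0.2,0,0,0,0]]
  newtons: 15

```text
time_s: 3.92
position: [435.7, -280.2, 10.5]
tcp_rot: [[1.0, -0.025, -0.0], [-0.025, -1.0, 0.0], [-0.0, -0.0, -1.0]]
ft_force: [-0.3, 0.1, 0.1]
finger_gap: 0.441
```

Request:
servo_tool:
  commands:
    - [[0.2,0,0,0,0],[0.2,0,0,0,0],[0.2,0,0,0,0],[0.2,0,0,0,0]]

```text
time_s: 4.25
position: [435.7, -280.2, 10.5]
tcp_rot: [[1.0, -0.025, -0.0], [-0.025, -1.0, -0.0], [-0.0, 0.0, -1.0]]
ft_force: [0.3, -0.1, 0.1]
finger_gap: 0.348
```

Request:
servo_tool:
  commands:
    - [[0.2,0,0,1e-09,0],[0.2,0,0,-1,0],[0.2,0,0,-2,0],[0.2,0,0,-2.5,0],[0.2,0,0,-2.5,0],[0.2,0,0,-2.5,0],[0.2,0,0,-1.5,0],[0.2,0,0,0,0]]

```text
time_s: 4.92
position: [437.8, -281.3, 134.5]
tcp_rot: [[1.0, -0.024, 0.006], [-0.024, -1.0, -0.004], [0.006, 0.004, -1.0]]
ft_force: [0.4, 0.7, -0.1]
finger_gap: 0.35
```

Request:
servo_tool:
  commands:
    - [[0.2,1,-2,0,0],[0.2,1.5,-3,0,0],[0.2,1.5,-3,0,0],[0.2,1.5,-3,0,0],[0.2,1.5,-3,0,0],[0.2,1.5,-3,0,0],[0.2,1.5,-3,0,0],[0.2,1.5,-3,0,0]]

```text
time_s: 5.58
position: [556.2, -51.6, 129.9]
tcp_rot: [[1.0, -0.024, -0.001], [-0.024, -1.0, -0.0], [-0.001, 0.0, -1.0]]
ft_force: [0.2, -0.8, -0.4]
finger_gap: 0.35
```

Request:
servo_tool:
  commands:
    - [[0.2,1.5,-3,0,0],[0.2,1.5,-3,0,0],[0.2,1.5,-3,0,0],[0.2,0.92,-2,0,0],[0.2,0.5,-1.38,0,0],[0.2,0,0,0,0],[0.2,0,0,0,0],[0.2,0,0,0,0]]

```text
time_s: 6.25
position: [617.8, 66.9, 130.0]
tcp_rot: [[1.0, -0.026, -0.001], [-0.026, -1.0, -0.002], [-0.001, 0.002, -1.0]]
ft_force: [-0.4, -1.6, -0.6]
finger_gap: 0.352
```

Request:
servo_tool:
  commands:
    - [[0.2,0.08,-0.2,1.5,0],[0.2,0,0,2.5,0],[0.2,0,0,2.5,0],[0.2,0,0,1.6,0],[0.2,0,0,0.9,0],[0.2,0,0,0.5,0],[0.2,0,0,0,0],[0.2,0,0,0,0]]

```text
time_s: 6.92
position: [619.8, 70.9, 36.0]
tcp_rot: [[1.0, -0.025, 0.001], [-0.025, -1.0, 0.0], [0.001, -0.0, -1.0]]
ft_force: [0.7, -0.3, -0.1]
finger_gap: 0.352
```

Request:
servo_tool:
  commands:
    - [[0.2,0,0,0,0],[0.2,0,0,0,0],[0.2,0,0,0,0]]

```text
time_s: 7.17
position: [620.0, 71.2, 36.5]
tcp_rot: [[1.0, -0.025, 0.002], [-0.025, -1.0, 0.0], [0.002, -0.0, -1.0]]
ft_force: [0.1, 0.7, -0.3]
finger_gap: 0.351
```

Request:
servo_tool:
  commands:
    - [[0.2,-0.14,0.2,0.4,0],[0.2,0,0,0.3,0],[0.2,0,0,0.2,0],[0.2,0,0,0,0],[0.2,0,0,0,0]]

```text
time_s: 7.58
position: [617.7, 69.3, 26.2]
tcp_rot: [[1.0, -0.024, -0.001], [-0.024, -1.0, 0.0], [-0.001, 0.0, -1.0]]
ft_force: [-0.3, 0.3, 0.7]
finger_gap: 0.348
```

Request:
servo_tool:
  commands:
    - [[0.2,0.05,0,0.05,0],[0.2,0,0,0,0],[0.45,0,0,0,0],[0.6,0,0,0,0],[0.8,0,0,0,0],[1,0,0,0,0],[1,0,0,0,0],[1,0,0,0,0]]

```text
time_s: 8.25
position: [618.4, 69.3, 26.1]
tcp_rot: [[1.0, -0.024, 0.0], [-0.024, -1.0, -0.0], [0.0, 0.0, -1.0]]
ft_force: [-0.2, -0.5, 0.4]
finger_gap: 0.766
```

Request:
servo_tool:
  commands:
    - [[1,0,0,0,0],[1,0,0,-1.5,0],[1,0,0,-2.5,0],[1,0,0,-3,0],[1,0,0,-3,0],[1,0,0,-2,0],[1,0,0,0,0]]

```text
time_s: 8.83
position: [621.5, 70.1, 152.4]
tcp_rot: [[1.0, -0.024, 0.009], [-0.024, -1.0, 0.001], [0.009, -0.001, -1.0]]
ft_force: [0.2, -0.3, 0.9]
finger_gap: 1.0
```

```bash
python3 - <<'E'
from h import *
im,d=bot.capture('top'); save('t2',cv2.resize(im[150:310,190:530],None,fx=2.35,fy=2.35))
im,d=bot.capture('wrist'); save('w2',im)
E
```

```text
(no output)
```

View pics/w2.png

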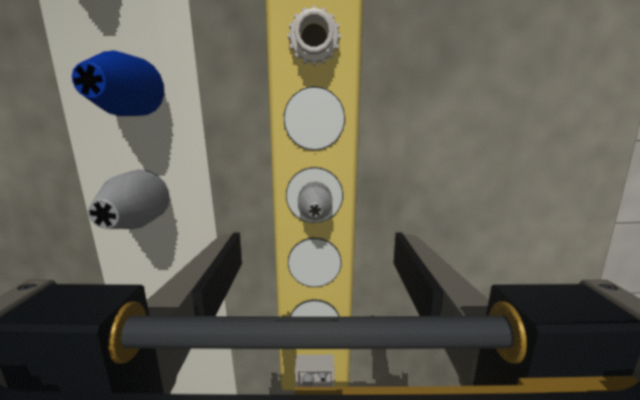

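View pics/t2.png

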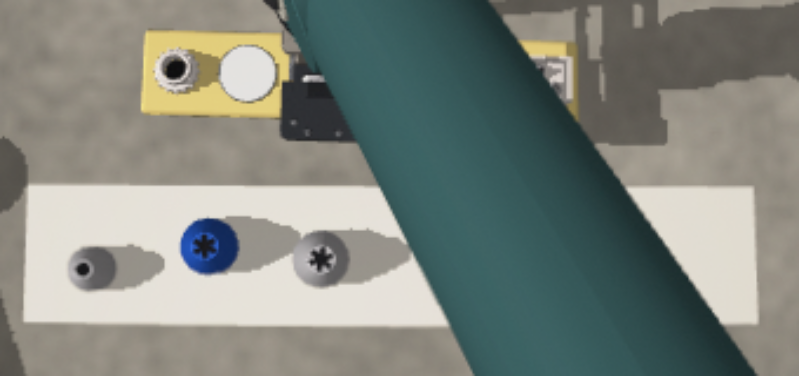

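The wrist view shows the medium nozzle upright at (315,200), in the middle of the second rest (315,195). Next is the small one.

Request:
servo_tool:
  commands:
    - [[1,-2,1.7,0,0],[1,-3,2.5,0,0],[1,-3,2.5,0,0],[1,-3,2.5,0,0],[1,-3,2.5,0,0],[1,-2,1.7,0,0],[1,-1.2,0.9,0,0],[1,0,0,0,0]]

```text
time_s: 9.6
position: [439.0, -71.9, 144.9]
tcp_rot: [[1.0, -0.029, -0.005], [-0.029, -1.0, -0.001], [-0.005, 0.001, -1.0]]
ft_force: [-0.2, -0.7, -0.2]
finger_gap: 1.0
```

Request:
servo_tool:
  commands:
    - [[1,0,0,1,0],[1,0,0,2.5,0],[1,0,0,2.5,0],[1,0,0,2,0],[1,0,0,0.5,0],[1,0,0,0,0],[1,0,0,0,0],[1,0,0,0,0]]

```text
time_s: 10.27
position: [444.0, -69.0, 61.7]
tcp_rot: [[1.0, -0.024, 0.001], [-0.024, -1.0, 0.0], [0.001, -0.0, -1.0]]
ft_force: [0.2, -0.5, -0.2]
finger_gap: 1.0
```

Now down to TCP z=10. I'll start closing the fingers partway on the way down.

Request:
servo_tool:
  commands:
    - [[0.5,-0.1,0,1,0],[0.5,0,0,1.5,0],[0.5,0,0,1.2,0],[0.5,0,0,0.8,0],[0.5,0,0,0.5,0],[0.5,0,0,0,0],[0.5,0,0,0,0],[0.5,0,0,0,0]]

```text
time_s: 10.93
position: [442.5, -69.5, 11.5]
tcp_rot: [[1.0, -0.024, 0.001], [-0.024, -1.0, -0.0], [0.001, 0.0, -1.0]]
ft_force: [0.1, 1.5, -0.3]
finger_gap: 0.497
```

Request:
servo_tool:
  commands:
    - [[0.5,0,0,0,0]]

```text
time_s: 11.02
position: [442.5, -69.5, 11.6]
tcp_rot: [[1.0, -0.025, 0.001], [-0.025, -1.0, -0.0], [0.001, 0.0, -1.0]]
ft_force: [0.2, 0.2, 0.4]
finger_gap: 0.502
```

Request:
servo_tool:
  commands:
    - [[0.15,0,0,0.15,0],[0.15,0,0,0,0],[0.15,0,0,0,0],[0.15,0,0,0,0],[0.15,0,0,0,0],[0.15,0,0,0,0],[0.15,0,0,0,0],[0.15,0,0,0,0]]
  newtons: 12

```text
time_s: 11.68
position: [442.0, -69.5, 9.6]
tcp_rot: [[1.0, -0.024, 0.0], [-0.024, -1.0, -0.0], [0.0, 0.0, -1.0]]
ft_force: [-0.7, -0.7, 1.4]
finger_gap: 0.253
```

Request:
servo_tool:
  commands:
    - [[0.15,0,0,0,0],[0.15,0,0,0,0]]

```text
time_s: 11.85
position: [442.1, -69.5, 9.6]
tcp_rot: [[1.0, -0.025, 0.0], [-0.025, -1.0, -0.0], [0.0, 0.0, -1.0]]
ft_force: [-0.5, -0.0, 1.4]
finger_gap: 0.254
```

Request:
servo_tool:
  commands:
    - [[0.15,0,0,-0.5,0],[0.15,0,0,-1.5,0],[0.15,0,0,-2.5,0],[0.15,0,0,-2.5,0],[0.15,0,0,-2.5,0],[0.15,0,0,-1.5,0],[0.15,0,0,-1,0],[0.15,0,0,0,0]]

```text
time_s: 12.52
position: [443.1, -69.7, 131.4]
tcp_rot: [[1.0, -0.025, 0.004], [-0.025, -1.0, -0.001], [0.004, 0.001, -1.0]]
ft_force: [1.1, 0.0, -0.4]
finger_gap: 0.257
```

Request:
servo_tool:
  commands:
    - [[0.15,1,-1.3,0,0],[0.15,2,-2.5,0,0],[0.15,2.4,-3,0,0],[0.15,2.4,-3,0,0],[0.15,2.4,-3,0,0],[0.15,2.4,-3,0,0],[0.15,2,-2.6,0,0],[0.15,1.4,-1.8,0,0]]

```text
time_s: 13.18
position: [607.4, 131.9, 127.7]
tcp_rot: [[1.0, -0.022, -0.002], [-0.022, -1.0, 0.001], [-0.002, -0.001, -1.0]]
ft_force: [0.3, 0.5, -0.6]
finger_gap: 0.253
```

Request:
servo_tool:
  commands:
    - [[0.15,0.9,-1,0,0],[0.15,0.41,-0.49,0,0],[0.15,0,0,0,0],[0.15,0,0,0,0],[0.15,0,0,0,0]]

```text
time_s: 13.6
position: [619.5, 141.6, 128.9]
tcp_rot: [[1.0, -0.026, -0.001], [-0.026, -1.0, -0.001], [-0.001, 0.001, -1.0]]
ft_force: [-0.5, -0.7, 0.2]
finger_gap: 0.258
```

Request:
servo_tool:
  commands:
    - [[0.15,0.05,-0.05,1.5,0],[0.15,0,0,2.5,0],[0.15,0,0,2.5,0],[0.15,0,0,1.5,0],[0.15,0,0,0.9,0],[0.15,0,0,0.5,0],[0.15,0,0,0,0],[0.15,0,0,0,0]]

```text
time_s: 14.27
position: [621.4, 143.8, 36.2]
tcp_rot: [[1.0, -0.025, 0.001], [-0.025, -1.0, 0.0], [0.001, -0.0, -1.0]]
ft_force: [0.4, -0.5, 0.6]
finger_gap: 0.251
```

Request:
servo_tool:
  commands:
    - [[0.15,0,0,0,0],[0.15,0,0,0,0]]

```text
time_s: 14.43
position: [621.7, 143.9, 36.8]
tcp_rot: [[1.0, -0.025, 0.002], [-0.025, -1.0, 0.0], [0.002, -0.0, -1.0]]
ft_force: [-0.4, 0.3, 0.0]
finger_gap: 0.256
```

Request:
servo_tool:
  commands:
    - [[0.15,-0.1,0.08,0.5,0],[0.15,0,0,0.35,0],[0.15,0,0,0.2,0],[0.15,0,0,0,0],[0.15,0,0,0,0]]

```text
time_s: 14.85
position: [619.8, 142.8, 24.9]
tcp_rot: [[1.0, -0.025, -0.0], [-0.025, -1.0, -0.0], [-0.0, 0.0, -1.0]]
ft_force: [0.6, 0.4, -0.0]
finger_gap: 0.255
```

Request:
servo_tool:
  commands:
    - [[0.15,0.03,0,0.03,0],[0.15,0,0,0,0],[0.35,0,0,0,0],[0.5,0,0,0,0],[0.7,0,0,0,0],[0.9,0,0,0,0],[1,0,0,0,0],[1,0,0,0,0]]

```text
time_s: 15.52
position: [620.1, 142.8, 24.7]
tcp_rot: [[1.0, -0.024, -0.0], [-0.024, -1.0, -0.0], [-0.0, 0.0, -1.0]]
ft_force: [0.2, -0.5, -0.4]
finger_gap: 0.667
```

Request:
servo_tool:
  commands:
    - [[1,0,0,0,0],[1,0,0,-1.5,0],[1,0,0,-2.5,0],[1,0,0,-3,0],[1,0,0,-3,0],[1,0,0,-3,0],[1,0,0,-2,0],[1,0,0,0,0]]

```text
time_s: 16.18
position: [623.0, 144.1, 181.4]
tcp_rot: [[1.0, -0.024, 0.01], [-0.024, -1.0, 0.002], [0.01, -0.002, -1.0]]
ft_force: [0.3, 0.6, -0.7]
finger_gap: 1.003
```

```bash
python3 - <<'E'
from h import *
im,d=bot.capture('wrist'); save('w3',im)
E
```

```text
(no output)
```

View pics/w3.png

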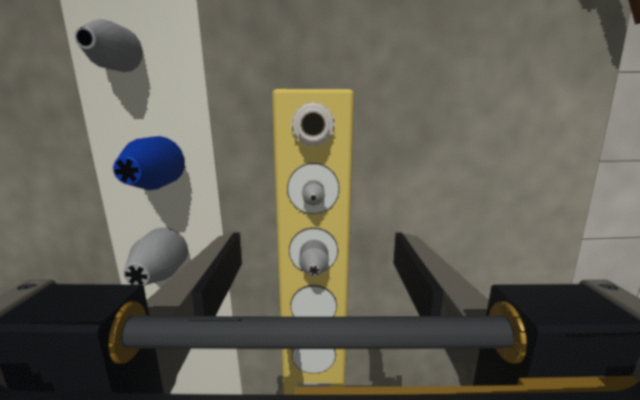

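Small stands at (313,193), centred on the rest next to the coupler. Next is the large one, at px (110,45) in this view.

Request:
servo_tool:
  commands:
    - [[1,-2,-1.5,0,0],[1,-3,-2.2,0,0],[1,-3,-2.2,0,0],[1,-3,-2.2,0,0],[1,-3,-2.2,0,0],[1,-2.5,-1.8,0,0],[1,-2,-1.3,0,0],[1,-0.97,-0.77,0,0]]

```text
time_s: 16.9
position: [425.4, 290.7, 174.2]
tcp_rot: [[1.0, -0.02, -0.002], [-0.02, -1.0, -0.001], [-0.002, 0.001, -1.0]]
ft_force: [0.6, -0.2, -0.0]
finger_gap: 1.002
```

Request:
servo_tool:
  commands:
    - [[1,0,0,1,0],[1,0,0,2.5,0],[1,0,0,2.5,0],[1,0,0,1.5,0],[1,0,0,0.5,0],[1,0,0,0,0],[1,0,0,0,0],[1,0,0,0,0]]

```text
time_s: 17.57
position: [430.0, 289.3, 95.4]
tcp_rot: [[1.0, -0.025, 0.001], [-0.025, -1.0, 0.001], [0.001, -0.001, -1.0]]
ft_force: [-0.2, 0.1, -1.3]
finger_gap: 1.0
```

Target TCP z≈12.

Request:
servo_tool:
  commands:
    - [[1,0,0,1,0],[1,0,0,2,0],[1,0,0,2.2,0],[1,0,0,1.5,0],[1,0,0,1,0],[0.8,0,0,0.4,0],[0.8,0,0,0,0],[0.8,0,0,0,0]]

```text
time_s: 18.23
position: [429.3, 289.7, 14.2]
tcp_rot: [[1.0, -0.024, 0.001], [-0.024, -1.0, 0.001], [0.001, -0.001, -1.0]]
ft_force: [0.6, 0.7, 0.7]
finger_gap: 0.81
```

Request:
servo_tool:
  commands:
    - [[0.8,0,0,0,0],[0.3,-0.05,0,0.1,0],[0.3,0,0,0,0],[0.3,0,0,0,0],[0.3,0,0,0,0],[0.3,0,0,0,0],[0.3,0,0,0,0],[0.3,0,0,0,0]]
  newtons: 15

```text
time_s: 18.9
position: [428.6, 289.3, 12.9]
tcp_rot: [[1.0, -0.025, 0.0], [-0.025, -1.0, 0.0], [0.0, -0.0, -1.0]]
ft_force: [-0.4, -1.3, 1.1]
finger_gap: 0.459
```

Request:
servo_tool:
  commands:
    - [[0.3,0,0,0,0],[0.3,0,0,0,0],[0.3,0,0,0,0]]

```text
time_s: 19.15
position: [428.6, 289.3, 12.9]
tcp_rot: [[1.0, -0.025, 0.0], [-0.025, -1.0, 0.0], [0.0, -0.0, -1.0]]
ft_force: [0.1, -0.4, 3.3]
finger_gap: 0.464
```

Request:
servo_tool:
  commands:
    - [[0.3,0,0,-0.5,0],[0.3,0,0,-1.5,0],[0.3,0,0,-2.5,0],[0.3,0,0,-2.5,0],[0.3,0,0,-2.5,0],[0.3,0,0,-1.5,0],[0.3,0,0,-1,0],[0.3,0,0,0,0]]

```text
time_s: 19.82
position: [429.4, 289.9, 134.6]
tcp_rot: [[1.0, -0.025, 0.003], [-0.025, -1.0, 0.002], [0.003, -0.002, -1.0]]
ft_force: [-0.6, -0.3, -1.9]
finger_gap: 0.462
```

Request:
servo_tool:
  commands:
    - [[0.3,1,1.5,0,0],[0.3,1.7,2.5,0,0],[0.3,2,3,0,0],[0.3,2,3,0,0],[0.3,2,3,0,0],[0.3,2,3,0,0],[0.3,2,3,0,0],[0.3,2,3,0,0]]

```text
time_s: 20.48
position: [569.8, 63.8, 131.2]
tcp_rot: [[1.0, -0.025, -0.003], [-0.025, -1.0, -0.0], [-0.003, 0.0, -1.0]]
ft_force: [0.7, -0.7, -0.8]
finger_gap: 0.464
```

Request:
servo_tool:
  commands:
    - [[0.3,2,2.9,0,0],[0.3,1.5,2.0,0,0],[0.3,0.9,1.3,0,0],[0.3,0.45,0.74,0,0],[0.3,0,0,0,0],[0.3,0,0,0,0],[0.3,0,0,0,0]]

```text
time_s: 21.07
position: [615.8, -2.5, 132.6]
tcp_rot: [[1.0, -0.022, -0.001], [-0.022, -1.0, 0.001], [-0.001, -0.001, -1.0]]
ft_force: [0.2, 0.8, -1.3]
finger_gap: 0.465
```

Target TCP z is 12.9+15, or about 28.2.

Request:
servo_tool:
  commands:
    - [[0.3,0.05,0.1,1.5,0],[0.3,0,0,2.5,0],[0.3,0,0,2.5,0],[0.3,0,0,1.5,0],[0.3,0,0,0.9,0],[0.3,0,0,0.5,0],[0.3,0,0,0,0],[0.3,0,0,0,0]]

```text
time_s: 21.73
position: [617.8, -5.1, 39.6]
tcp_rot: [[1.0, -0.024, 0.001], [-0.024, -1.0, 0.0], [0.001, -0.0, -1.0]]
ft_force: [0.3, -0.2, -0.5]
finger_gap: 0.463
```

Request:
servo_tool:
  commands:
    - [[0.3,0,0,0,0],[0.3,0,0,0,0]]

```text
time_s: 21.9
position: [618.1, -5.8, 39.9]
tcp_rot: [[1.0, -0.025, 0.002], [-0.025, -1.0, -0.0], [0.002, 0.0, -1.0]]
ft_force: [0.1, -0.9, 0.5]
finger_gap: 0.459
```

Request:
servo_tool:
  commands:
    - [[0.3,-0.1,-0.1,0.5,0],[0.3,0,0,0.35,0],[0.3,0,0,0.2,0],[0.3,0,0,0,0],[0.3,0,0,0,0]]

```text
time_s: 22.32
position: [616.2, -4.8, 28.0]
tcp_rot: [[1.0, -0.024, -0.0], [-0.024, -1.0, -0.0], [-0.0, 0.0, -1.0]]
ft_force: [-0.6, -0.0, -0.9]
finger_gap: 0.459
```

Request:
servo_tool:
  commands:
    - [[0.3,0.05,0,0.02,0],[0.3,0,0,0,0],[0.55,0,0,0,0],[0.7,0,0,0,0],[0.9,0,0,0,0],[1,0,0,0,0],[1,0,0,0,0],[1,0,0,0,0]]

```text
time_s: 22.98
position: [616.8, -4.8, 28.1]
tcp_rot: [[1.0, -0.025, 0.0], [-0.025, -1.0, -0.0], [0.0, 0.0, -1.0]]
ft_force: [-0.2, -0.1, 0.4]
finger_gap: 0.876
```

Request:
servo_tool:
  commands:
    - [[1,0,0,0,0],[1,0,0,-1.5,0],[1,0,0,-2.5,0],[1,0,0,-3,0],[1,0,0,-3,0],[1,0,0,-3,0],[1,0,0,-2,0],[1,0,0,0,0]]

```text
time_s: 23.65
position: [619.8, -4.3, 184.5]
tcp_rot: [[1.0, -0.024, 0.01], [-0.024, -1.0, -0.0], [0.01, 0.0, -1.0]]
ft_force: [0.9, -0.0, 0.6]
finger_gap: 0.998
```

```bash
python3 - <<'E'
from h import *
im,d=bot.capture('wrist'); save('w4',im)
E
```

```text
(no output)
```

View pics/w4.png

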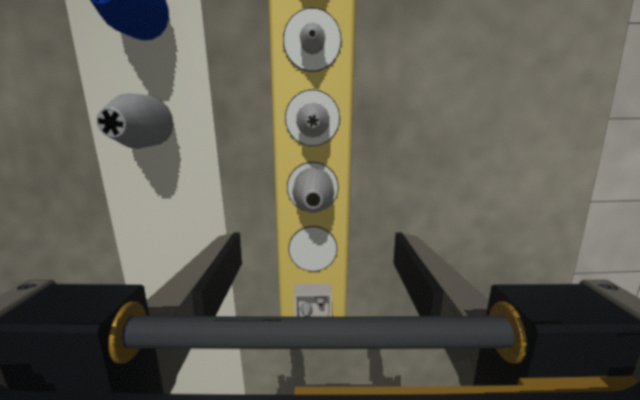

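Three are standing, centred, at (312,38), (313,120) and (313,190). The last is the steel giant at (135,120), next to the blue one at (135,10), which I leave alone.

Request:
servo_tool:
  commands:
    - [[1,-2,-0.8,0,0],[1,-3,-1.2,0,0],[1,-3,-1.2,0,0],[1,-3,-1.2,0,0],[1,-2.5,-1,0,0],[1,-2,-0.8,0,0],[1,-1.5,-0.6,0,0],[1,-0.85,-0.34,0,0]]

```text
time_s: 24.37
position: [437.5, 71.4, 177.4]
tcp_rot: [[1.0, -0.023, -0.002], [-0.023, -1.0, -0.001], [-0.002, 0.001, -1.0]]
ft_force: [1.1, -0.2, 0.4]
finger_gap: 1.003
```

Request:
servo_tool:
  commands:
    - [[1,0,0,1,0],[1,0,0,2.5,0],[1,0,0,2,0],[1,0,0,1,0],[1,0,0,0.5,0],[1,0,0,0,0],[1,0,0,0,0],[1,0,0,0,0]]

```text
time_s: 25.03
position: [440.9, 71.0, 108.7]
tcp_rot: [[1.0, -0.025, 0.001], [-0.025, -1.0, 0.0], [0.001, -0.0, -1.0]]
ft_force: [0.6, 0.4, -0.1]
finger_gap: 0.999
```

Target TCP z≈13.

Request:
servo_tool:
  commands:
    - [[1,0,0,1,0],[1,0,0,2,0],[1,0,0,2.5,0],[1,0,0,2,0],[1,0,0,1.2,0],[1,0,0,0.6,0],[1,0,0,0,0],[1,0,0,0,0]]

```text
time_s: 25.7
position: [440.4, 71.1, 15.3]
tcp_rot: [[1.0, -0.024, 0.0], [-0.024, -1.0, 0.0], [0.0, -0.0, -1.0]]
ft_force: [0.8, 0.1, -0.2]
finger_gap: 1.004
```

Request:
servo_tool:
  commands:
    - [[1,0,0,0,0],[0.4,-0.05,0,0.1,0],[0.4,0,0,0,0],[0.4,0,0,0,0],[0.4,0,0,0,0],[0.4,0,0,0,0],[0.4,0,0,0,0],[0.4,0,0,0,0]]

```text
time_s: 26.37
position: [439.7, 70.9, 14.2]
tcp_rot: [[1.0, -0.025, 0.0], [-0.025, -1.0, -0.0], [0.0, 0.0, -1.0]]
ft_force: [-0.1, -0.8, 0.7]
finger_gap: 0.579
```

Request:
servo_tool:
  commands:
    - [[0.4,0,0,0,0],[0.4,0,0,0,0],[0.4,0,0,0,0]]

```text
time_s: 26.62
position: [439.7, 70.9, 14.1]
tcp_rot: [[1.0, -0.024, 0.0], [-0.024, -1.0, -0.0], [0.0, 0.0, -1.0]]
ft_force: [-0.3, -1.3, 3.4]
finger_gap: 0.583
```

Request:
servo_tool:
  commands:
    - [[0.4,0,0,-0.5,0],[0.4,0,0,-1.5,0],[0.4,0,0,-2.5,0],[0.4,0,0,-2.5,0],[0.4,0,0,-2.5,0],[0.4,0,0,-1.5,0],[0.4,0,0,-1,0],[0.4,0,0,0,0]]

```text
time_s: 27.28
position: [440.7, 71.0, 135.8]
tcp_rot: [[1.0, -0.025, 0.004], [-0.025, -1.0, -0.0], [0.004, -0.0, -1.0]]
ft_force: [0.6, 0.6, -0.3]
finger_gap: 0.58
```

Request:
servo_tool:
  commands:
    - [[0.4,1,0.8,0,0],[0.4,2,1.6,0,0],[0.4,2.5,2.0,0,0],[0.4,2.5,2.0,0,0],[0.4,2.5,2.0,0,0],[0.4,2.5,2.0,0,0],[0.4,2,1.7,0,0],[0.4,1.5,1.2,0,0]]

```text
time_s: 27.95
position: [602.3, -69.7, 131.5]
tcp_rot: [[1.0, -0.027, -0.003], [-0.027, -1.0, -0.001], [-0.003, 0.001, -1.0]]
ft_force: [0.4, 0.1, -0.6]
finger_gap: 0.579
```

Request:
servo_tool:
  commands:
    - [[0.4,0.9,0.8,0,0],[0.4,0.49,0.43,0,0],[0.4,0,0,0,0],[0.4,0,0,0,0],[0.4,0,0,0,0]]

```text
time_s: 28.37
position: [614.0, -77.4, 133.8]
tcp_rot: [[1.0, -0.023, -0.001], [-0.023, -1.0, 0.0], [-0.001, -0.0, -1.0]]
ft_force: [0.1, -0.2, -1.1]
finger_gap: 0.583
```

Request:
servo_tool:
  commands:
    - [[0.4,0,0,1.5,0],[0.4,0,0,2.5,0],[0.4,0,0,2.5,0],[0.4,0,0,1.5,0],[0.4,0,0,0.9,0],[0.4,0,0,0.4,0],[0.4,0,0,0,0],[0.4,0,0,0,0]]

```text
time_s: 29.03
position: [615.5, -78.3, 42.0]
tcp_rot: [[1.0, -0.024, 0.001], [-0.024, -1.0, -0.0], [0.001, 0.0, -1.0]]
ft_force: [-0.1, 0.0, -0.5]
finger_gap: 0.583
```

Request:
servo_tool:
  commands:
    - [[0.4,0,0,0,0],[0.4,0,0,0,0]]

```text
time_s: 29.2
position: [615.7, -78.7, 42.3]
tcp_rot: [[1.0, -0.025, 0.002], [-0.025, -1.0, -0.0], [0.002, 0.0, -1.0]]
ft_force: [-0.0, 0.5, 0.0]
finger_gap: 0.575
```

Target z≈29.2.

Request:
servo_tool:
  commands:
    - [[0.4,0,0,0.6,0],[0.4,0,0,0.35,0],[0.4,0,0,0.2,0],[0.4,0,0,0,0],[0.4,0,0,0,0]]

```text
time_s: 29.62
position: [614.8, -78.7, 29.3]
tcp_rot: [[1.0, -0.025, -0.0], [-0.025, -1.0, 0.0], [-0.0, -0.0, -1.0]]
ft_force: [-0.5, 0.2, -0.4]
finger_gap: 0.579
```

Request:
servo_tool:
  commands:
    - [[0.4,0,0,0.02,0],[0.4,0,0,0,0],[0.7,0,0,0,0],[0.85,0,0,0,0],[1,0,0,0,0],[1,0,0,0,0],[1,0,0,0,0],[1,0,0,0,0]]

```text
time_s: 30.28
position: [614.9, -78.7, 29.4]
tcp_rot: [[1.0, -0.024, 0.0], [-0.024, -1.0, -0.0], [0.0, 0.0, -1.0]]
ft_force: [0.4, 0.2, 1.1]
finger_gap: 0.987
```

Request:
servo_tool:
  commands:
    - [[1,0,0,0,0],[1,0,0,-1.5,0],[1,0,0,-2.5,0],[1,0,0,-3,0],[1,0,0,-3,0],[1,0,0,-3,0],[1,0,0,-3,0],[1,0,0,-2,0]]

```text
time_s: 30.95
position: [615.9, -78.5, 213.9]
tcp_rot: [[1.0, -0.024, 0.004], [-0.024, -1.0, -0.001], [0.004, 0.001, -1.0]]
ft_force: [0.9, -0.4, 0.7]
finger_gap: 0.996
```

Request:
servo_tool:
  commands:
    - [[1,-2,3,0,0],[1,-2,3,0,0],[1,-2,3,0,0],[1,-2,3,0,0],[1,-2,3,0,0],[1,-2,3,0,0],[1,-2,3,0,0],[1,-2,3,0,0]]

```text
time_s: 31.62
position: [448.0, -315.9, 210.8]
tcp_rot: [[1.0, -0.024, 0.001], [-0.024, -1.0, -0.001], [0.001, 0.001, -1.0]]
ft_force: [0.4, -1.4, -0.6]
finger_gap: 1.006
```

Request:
servo_tool:
  commands:
    - [[1,-2,3,0,0],[1,-2,3,0,0],[1,-2,3,0,0],[1,-1,3,0,0],[1,-1,3,0,0],[1,0,1,0,0],[1,0,0,0,0],[1,0,0,0,0]]

```text
time_s: 32.28
position: [365.8, -471.8, 209.8]
tcp_rot: [[1.0, -0.024, 0.001], [-0.024, -1.0, 0.001], [0.001, -0.001, -1.0]]
ft_force: [0.2, 1.2, -0.2]
finger_gap: 1.001
```

```bash
python3 - <<'E'
from h import *
c=bot.calibration('top'); im,d=bot.capture('top'); save('t5',im); save('t5c',cv2.resize(im[140:280,120:450],None,fx=2.4,fy=2.4))
im2,d2=bot.capture('scene'); save('s5c',cv2.resize(im2[150:330,220:440],None,fx=3.3,fy=3.3))
P=cloud(c,d); Z=P[...,2]; m=((Z>24)&(d>0)).astype(np.uint8); m[:150]=0;m[215:]=0;m[:,:245]=0;m[:,445:]=0
n,l,st,ce=cv2.connectedComponentsWithStats(m)
R=np.array([[620.5,143],[618.6,69],[616.7,-4.8],[614.9,-78.8]])
for i in range(1,n):
    if st[i,4]<15: continue
    q=P[l==i]; (x,y),r=cv2.minEnclosingCircle(q[:,:2].astype(np.float32)); zt=np.percentile(q[:,2],98)
    t=q[q[:,2]>zt-8].mean(0); dd=np.linalg.norm(R-[x,y],axis=1); print((round(x,1),round(y,1),round(r,1)),'z',zt.round(1),'topc',t.round(1),'off',dd.min().round(1),'rest',dd.argmin())
print(bot.read_state()['position'],bot.read_state()['joint_velocities'].round(2))
E
```

```text
(616.1, -77.9, 27.4) z 83.2 topc [615.  -77.2  80.4] off 1.5 rest 3
(621.5, 212.2, 22.0) z 40.7 topc [621.4 211.7  38.1] off 69.2 rest 0
(617.2, -3.5, 21.7) z 71.7 topc [616.6  -3.3  68.5] off 1.4 rest 2
(618.3, 67.5, 16.2) z 61.0 topc [618.6  67.2  57.5] off 1.5 rest 1
(613.0, -146.8, 30.5) z 37.5 topc [ 613.7 -149.3   33.9] off 68.0 rest 3
(620.1, 141.4, 11.9) z 49.5 topc [619.  140.9  45.6] off 1.7 rest 0
(622.5, -139.4, 6.2) z 36.6 topc [ 622.  -139.4   32.7] off 61.1 rest 3
(605.6, -153.9, 6.2) z 37.8 topc [ 604.1 -154.8   33.9] off 75.7 rest 3
[ 366.62579471 -470.54639609  209.74206214] [-0.36 -0.2   0.19  0.16  0.34 -0.12  0.1 ]
```

View pics/t5c.png

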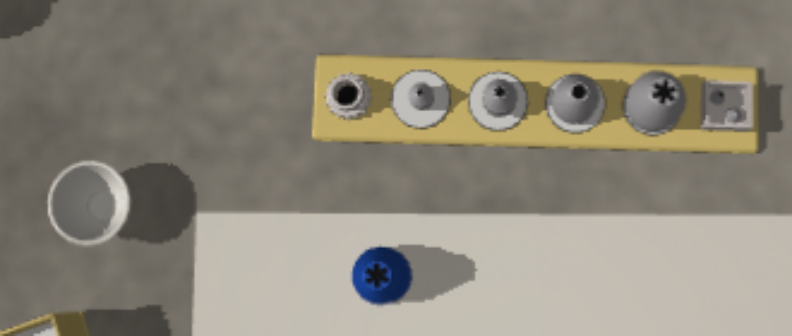

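View pics/s5c.png

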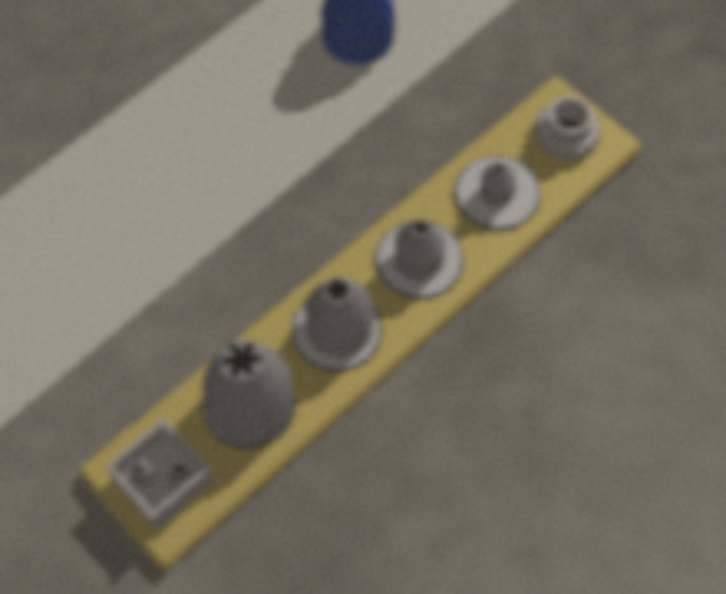

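All four stand upright in rising size from the coupler (348,95) to the cup (725,105), at crop px (421,97), (498,97), (577,98) and (655,102). Each is within 2 mm of its rest's centre. The ramekin and the blue nozzle haven't moved.

```bash
python3 -c "
from station import bot
print(bot.hand_in())"
```

```text
the job is handed in; nothing more can be done
None
```

All four steel nozzles are on the board in order: small next to the coupler ring, then medium, large, and giant beside the square cup. I handed the job in at about 32 s of the 106 s allowed; the hand-in gives no verdict.

- **Position:** in the last top-view depth measurement each nozzle was 1.4–1.7 mm from the centre of its rest (limit 12 mm). The camera calibration itself is only good to about 2 mm.
- **Upright:** the top heights read 49.5, 61.0, 71.7 and 83.2 mm, which is 2–3 mm above what standing on the rests should give. The first depth readings on the mat were also about 2–3 mm high, so I take this as a depth offset. The top and scene pictures both show the nozzles upright.
- **Left alone:** the pictures show the ramekin and the blue look-alike where they started. I checked the ramekin by eye only, not by measurement.
- **Forces:** the largest wrist force I read was about 3.4 N, and the gripper was well clear of everything at hand-in.

No check failed.

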